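Hold the contact slide of a programming jig on its mark

ROBOT

A 7-joint arm with a two-finger parallel gripper is mounted at the origin on a cart in front of the work surface, level with it; the furniture and walls round the work are solid. World frame = base frame: x ahead of the robot, y to its left, z up, the work surface at z = 0. Lengths are in mm, angles in rad, forces in N, time in s.
With the tool pointing down it reaches from about 400 to 900 mm from the base axis. Payload 5.6 kg.
Tool frame: the origin (TCP) lies midway between the tips of the shut fingers; the grasp point (between the pads) lies 19 mm behind it; z points along the fingers, y is the line along which they close (so a half turn about z gives the same grasp; the last joint's range is limited). The gripper opens to 92 mm and grips with 3 to 60 N. Pads are 20 mm wide; open, the fingers measure 128 mm over their backs; the gripper's body (75 mm by 189 mm) begins 69 mm behind the grasp point.
Start: joints at [-1.323, 0.468, -0.012, 1.603, 0.006, 1.071, -0.056], TCP at [186.409, 622.704, 214.592] pointing down, gripper open.
Joint ranges: [-2.53, 2.53], [-0.31, 2.02], [-1.57, 1.55], [0.28, 2.44], [-1.29, 4.43], [0.15, 1.84], [-2.92, 2.92]. Speed limits (rad/s): [2.57, 2.57, 3.14, 3.14, 3.14, 3.14, 3.14].

INTERFACE

Orientations are given as a rotation vector (axis times angle).
In Python, from cell import robot, grip, kin, viewer gives the robot as it stands. Calls block until the motion is done:
- robot.movep(position, orientation): joint-space move of the TCP to a pose.
- robot.servo_line(position, feed=150, rotation=None): straight line of the TCP; rotation=None keeps the orientation; feed is the mean speed in mm/s.
- robot.goto_joints(angles): joint-space move.
- grip(opening, newtons=None): opening from 0.0 (shut) to 1.0 (fully open); newtons is the grip in N (None keeps the last); returns when the fingers have stopped.
- robot.hold(seconds).
- kin.ik(position, orientation): joint angles nearest the present ones, or None.
- robot.observe(): the state.
- viewer.read_camera(name): name is "side" or "top"; returns the picture (420x560x3 uint8, red, green, blue); there is no depth.
- viewer.camera_info(name): a dict with "camera_matrix" (3x3 intrinsics, pixels), "R" (3x3) and "t" (3): a world point X has camera coordinates R X + t. Camera axes: x right, y down, z forward; pixel columns grow to the right and rows downward; lengths in mm; the calibration is good to about 2 mm. A picture is of the moment at which its call begins. camera_info takes no time and is no camera call.
A pose or a line that the arm cannot do raises robot.IKError and nothing moves.
- robot.job_done(): hands the job in; it is judged then, once.
Trained networks look in the newest picture that a camera, given by its name, has taken for a name from the list of things; names that differ only in an ending like _2 or _b are one class to them, and where a whole thing is asked for, a point or a joint stands for the part that bears it (a point fixed in the world has none). Each returns a list of dicts, best first, with "confidence" (0 to 1); they miss things now and then, are a little off and sometimes report something else, mostly with a low value. They report only what shows in the picture. A call takes as long as a camera call. They do not tell look-alikes from the thing itself.
- viewer.silhouettes(name, camera): "mask" (420x560 bool, what is visible of it).
- viewer.pinpoint(name, camera): "at" ([x, y, z] in mm, in the coordinates of the camera as it stood for that picture, good to about 4 mm: a listed point, or the origin of a listed thing).
The state is a dict: "t": time; "joints": joint angles; "joint_velocities": joint speeds; "joint_torque": joint torques, N m; "tcp_pos": TCP position; "tcp_rot": TCP orientation; "contact_force": force on the tool from outside, world axes, zero at the start; "wrist_torque": the same for the moment, N m; "grip_width": opening from 0.0 (shut) to 1.0 (fully open); "grip_force": force on a finger pad.
Only numpy, scipy, OpenCV 4.12 (cv2) and the standard library are available. Lean on these libraries where they do the work, as an engineer would, in place of code of your own. Each camera call takes 0.05 s, during which the arm holds its last target. There are 200 camera calls.

TASK

Press the shorter of the two black plug-in modules down into the nest of the programming jig until its top is flush with the nest; then take the slide's bar handle and pull the sprung contact slide over the module until its pointer stands on the long line of the scale. Finish while still gripping the handle and holding the slide there, because the spring pulls it back if it is let go. Leave the longer module, the brass fitting and the screw dish where they are.

Things in the scene. Friction and masses are not known exactly. Their poses are not given: they have to be found in the camera images.
- jig: Programming jig, fixed on the bench: aluminium base plate, x -95 to +75, y -58 to +72 mm, 14 mm high; two guide rods along x (y = +-46, 48 mm up) between front pillars (x = -85) and a rear plate (x = +58), both 60 mm high; spring barrel at the rear to x = +122. Origin on the bench under the middle between the rods; x to the jig's rear (its front faces the robot roughly), y to its left
- nest_floor (a point): Centre of the floor of the rectangular recess in the grey nest block, 18 mm above the bench, axes as the jig's. Recess 32.6 along x, 46.6 along y, 18 mm deep. A sprung steel leaf in its +y wall leans in (up to 4 mm, more toward the bottom): a module stops part way down, must be pushed the rest with about 2 to 5 N, and then stays
- nest_mouth (a point): Centre of the recess's mouth (edge slightly chamfered), level with the flat top of the nest block, 36 mm above the bench; axes as the jig's. The block is 64 mm along x and 68 mm along y
- short_module: The shorter loose black module, a block 30 (x) x 44 (y) x 18 mm (z), lying flat, metal plate and brass pads on top. Origin: centre of its underside. Fits the nest either way round, 44 mm along the jig's y, 1.3 mm play each side; seated, it stands on the nest floor with its top level with the nest's. Grip it over the 30 mm by its upper half, so the fingertips clear the nest
- long_module: Longer loose black module of the same look, 30 (x) x 64 (y) x 18 mm; does not fit the nest. Bystander. Origin at the centre of its underside
- contact_slide: White slide on the guide rods, 32 mm along x, 112 mm along y with its metal ends, 39 to 57 mm above the bench. A spring holds it home at the rear, its front 49 mm behind the nest's centre; pulled to the jig's front (jig -x) it is on the mark after 65 mm, at its end stop after 78, 3 mm over the nest. The pull grows from 4 to 11 N; let go, it springs home. Origin: centre of its underside
- slide_handle (a point): Black bar handle on the slide, a bridge along the jig's y: bar 76 mm long, 12 mm thick along x, 14 mm high, on two legs with 55 mm free between them. Point at the centre of the bar, 83 mm above the bench, 26 mm above the slide's top (19 mm free under the bar); moves with the slide; axes as the jig's
- pointer (a point): Tip of the small dark pointer on the slide's left (+y) end, just above the scale rail; same jig x as the handle's bar. The slide is on the mark when pointer and mark have the same jig x
- mark (a point): Middle of the long thick line across the scale rail (the other lines are short and thin, 10 mm apart). The rail runs along the jig's left edge, y = +58 to +71, 36 mm high. The mark's jig x is that of the nest's centre
- fitting: Small brass push-in fitting standing on the bench, 16 mm wide, 26 mm high. Bystander. Origin at the centre of its underside
- dish: Round screw dish, 90 mm across, 18 mm high. Bystander. Origin at the centre of its underside
There are look-alikes about, which are no part of the job. What is shaped like the short_module but purple or red is not meant.

How it is judged:
By the outcome, as a careful person would: the job done as asked, in the order asked, and still so for the second after the job is handed in, while the arm keeps its last pose, push and grip.
It also fails if it takes over 58 s, if anything falls off the work surface, if the arm or the gripper's body presses on something with over 40 N, if the wrist force passes 120 N, or if a joint passes its speed limit or range.

## Working session

There is one attempt and no reset: what is moved stays moved. The work goes in short steps, each a Python script; the robot and the scene stay as the last script left them, time stands still between calls to the robot, and variables do not carry over. Pictures are saved under pics/ and viewed, at most 10 in all, crops included, and the job is handed in when it is done.

```bash
ls; mkdir -p pics
cat > h.py <<'E'
import numpy as np, cv2
from cell import robot, grip, kin, viewer
def cam(n):
    i=viewer.camera_info(n); return np.array(i["camera_matrix"]),np.array(i["R"]),np.array(i["t"])
def toworld(p,n):
    K,R,t=cam(n); return R.T@(np.array(p)-t)
def proj(X,n):
    K,R,t=cam(n); p=K@(R@np.array(X,float)+t); return p[:2]/p[2]
def onplane(uv,z,n):
    K,R,t=cam(n); d=R.T@np.linalg.inv(K)@np.array([uv[0],uv[1],1.]); c=-R.T@t; return c+d*(z-c[2])/d[2]
def save(img,f): cv2.imwrite(f,np.ascontiguousarray(img[:,:,::-1]))
E
python3 - <<'E'
from h import *
for n in("top","side"):
    im=viewer.read_camera(n); save(im,f"pics/{n}0.png"); np.save(f"{n}0.npy",im)
    for k in ["short_module","long_module","nest_mouth","nest_floor","slide_handle","pointer","mark","jig","fitting","dish","contact_slide"]:
        for d in viewer.pinpoint(k,n)[:4]:
            w=toworld(d["at"],n); print(n,k,round(d["confidence"],2),w.round(1),proj(w,n).round())
print(robot.observe())
E
```

```text
pics
top short_module 0.82 [251.2 272.8  -1.3] [257. 297.]
top short_module 0.8 [386.7 198.5   3.3] [292. 234.]
top short_module 0.78 [448.1 413.4  -4.2] [195. 206.]
top long_module 0.57 [352.6 307.6  -5.6] [242. 250.]
top nest_mouth 0.85 [551.8 267.5  35.4] [261. 156.]
top nest_floor 0.61 [550.1 257.5  17.8] [266. 159.]
top slide_handle 0.75 [612.7 280.2  83.8] [255. 121.]
top slide_handle 0.74 [588.2 275.2  -0.8] [259. 145.]
top pointer 0.58 [593.8 343.1  38.3] [227. 136.]
top mark 0.67 [535.2 322.   34.7] [236. 163.]
top jig 0.56 [584.4 272.9  -1.3] [260. 146.]
top fitting 0.61 [568.9  34.   -0.8] [366. 154.]
top dish 0.67 [616.3 122.7   1.6] [327. 133.]
top contact_slide 0.95 [610.5 283.8  40.9] [254. 129.]
side short_module 0.7 [444.4 413.9  -1.4] [284. 191.]
side short_module 0.67 [243.9 274.4  -0.9] [199. 216.]
side short_module 0.46 [390.6 198.1  -3.5] [255. 240.]
side nest_mouth 0.71 [531.6 326.5  33.4] [318. 199.]
side nest_mouth 0.68 [550.6 262.3  18.7] [325. 220.]
side nest_mouth 0.67 [548.7 261.9  35.9] [325. 214.]
side nest_floor 0.56 [550.7 262.4  18.9] [326. 220.]
sid
[... 438 characters left out ...]
0.46750149, -0.01161671,  1.60271375,  0.00600709,
        1.07139931, -0.05631812]), 'joint_velocities': array([ 1.00056052e-03, -2.13236682e-03,  2.25468325e-05, -2.38127187e-03,
       -8.26742616e-04,  6.23874766e-04,  5.47248663e-04]), 'joint_torque': array([ 2.29659727e-04, -5.20424938e+01, -1.25883037e-02, -2.44035387e+01,
       -5.66123030e-02,  1.16363823e-02,  4.08879475e-05]), 'tcp_pos': array([186.40644095, 622.6968636 , 214.5857016 ]), 'tcp_rot': array([4.55298186e-01, 3.10838550e+00, 1.45471438e-05]), 'contact_force': array([0.47423242, 0.1498202 , 0.1006383 ]), 'wrist_torque': array([-0.01301213, -0.05391732,  0.00362127]), 'grip_force': 0.0, 'grip_width': 1.0023195593537617}
```

Run:
```python
import numpy as np,cv2
t=np.load("top0.npy")[:,:,::-1]; s=np.load("side0.npy")[:,:,::-1]
a=cv2.resize(t[100:320,165:385],(600,600),interpolation=cv2.INTER_CUBIC)
cv2.imwrite("pics/a.png",a)
cv2.imwrite("pics/b.png",cv2.resize(s[160:310,170:370],(800,600),interpolation=cv2.INTER_CUBIC))
```

```text
(no output)
```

View pics/a.png

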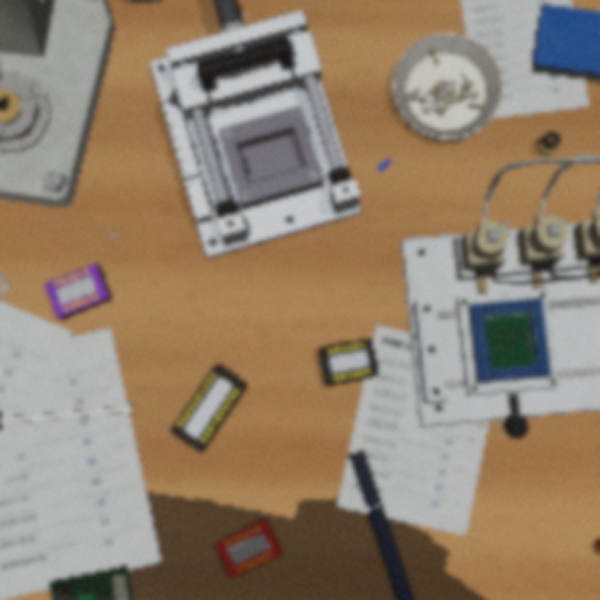

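View pics/b.png

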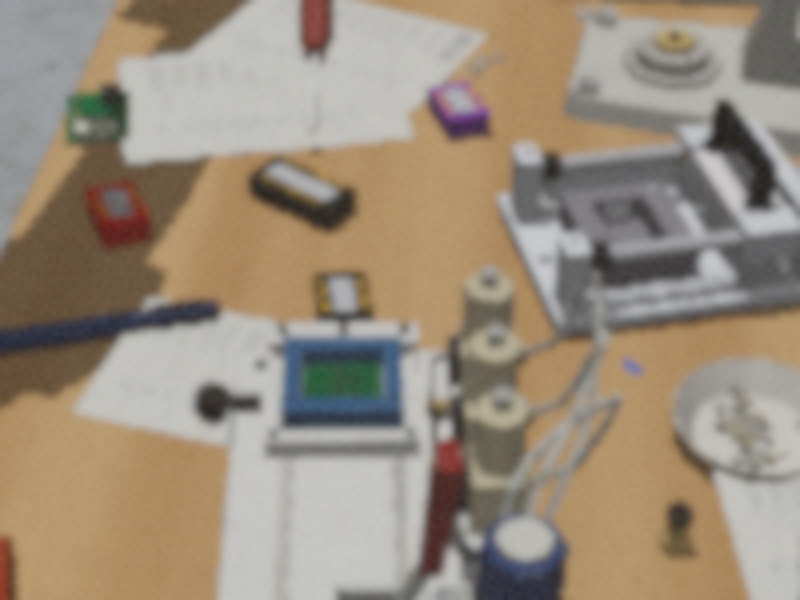

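The side picture (crop b) shows the same layout as the top one, with the slide home at the jig's rear. There are three blocks of the short shape in the top picture:
- **Purple:** (194,206), wrong colour.
- **Red:** (257,297), wrong colour.
- **Black with yellow pads:** (292,234).

There is also the longer black one at (242,250). The black one at (292,234) fits, because it is black and clearly shorter than the one at (242,250). The enlarged crop confirms it. Next I refine the poses by edge alignment.

```bash
cat > fit.py <<'E'
from h import *
from scipy.optimize import minimize
from scipy.ndimage import map_coordinates
def grad(im,s=0.8):
    g=cv2.GaussianBlur(im.astype(np.float32),(0,0),s)
    gx=cv2.Sobel(g,cv2.CV_32F,1,0); gy=cv2.Sobel(g,cv2.CV_32F,0,1)
    return np.minimum(np.sqrt((gx**2+gy**2).sum(2)),200)
def seg(a,b,n=40):
    t=np.linspace(0.03,.97,n)[:,None]; return np.array(a)*(1-t)+np.array(b)*t
def rect(cx,cy,lx,ly,z):
    c=[(cx+sx*lx/2,cy+sy*ly/2,z) for sx,sy in((1,1),(1,-1),(-1,-1),(-1,1))]
    return np.vstack([seg(c[i],c[(i+1)%4]) for i in range(4)])
def place(P,p):
    c,s=np.cos(p[2]),np.sin(p[2]); return np.c_[p[0]+c*P[:,0]-s*P[:,1],p[1]+s*P[:,0]+c*P[:,1],P[:,2]]
def score(G,P,p,n):
    K,R,t=cam(n); X=place(P,p)@R.T+t; u=X@K.T; u=u[:,:2]/u[:,2:]
    return map_coordinates(G,[u[:,1],u[:,0]],order=1,mode='nearest').mean()
def fit(Gs,P,p0,ns,span=(8,8,.1)):
    f=lambda p:-sum(score(G,P,p,n) for G,n in zip(Gs,ns))
    rng=np.random.default_rng(0); C=np.array(p0)+rng.uniform(-1,1,(1500,3))*span
    C=sorted(C,key=f)[:5]
    r=min((minimize(f,c,method='Nelder-Mead',options=dict(initial_simplex=np.array([c,c+[1,0,0],c+[0,1,0],c+[0,0,.02]]))) for c in C),key=lambda r:r.fun)
    return r.x.round(3),round(-r.fun,1)
E
python3 - <<'E'
from fit import *
I={n:np.load(n+"0.npy") for n in("top","side")}; G={n:grad(I[n]) for n in I}
nest=np.vstack([rect(0,0,64,68,36),rect(0,0,32.6,46.6,36)])
mod=rect(0,0,30,44,18)
handle=rect(0,0,12,76,90)
plate=np.vstack([seg((-95,-58,14),(-95,72,14)),seg((-95,-58,14),(75,-58,14))])
for nm,P,p0 in(("nest",nest,(550.5,263,.26)),("mouth",nest[160:],(550.5,263,.26)),("block",nest[:160],(550.5,263,.26)),("handle",handle,(614,280,.26)),("plate",plate,(584,272,.26)),("module",mod,(389,198,.1))):
    for ns in(("top",),("side",),("top","side")):
        print(nm,ns,fit([G[n] for n in ns],P,p0,ns,(8,8,.15 if nm!="module" else .3)))
E
```

```text
nest ('top',) (array([5.53476e+02, 2.61331e+02, 3.04000e-01]), np.float64(142.3))Traceback (most recent call last):
  File "<stdin>", line 9, in <module>
  File "fit.py", line 21, in fit
    C=sorted(C,key=f)[:5]
      ~~~~~~^^^^^^^^^
  File "fit.py", line 19, in <lambda>
    f=lambda p:-sum(score(G,P,p,n) for G,n in zip(Gs,ns))
                ~~~^^^^^^^^^^^^^^^^^^^^^^^^^^^^^^^^^^^^^^
  File "fit.py", line 19, in <genexpr>
    f=lambda p:-sum(score(G,P,p,n) for G,n in zip(Gs,ns))
                    ~~~~~^^^^^^^^^
  File "fit.py", line 16, in score
    K,R,t=cam(n); X=place(P,p)@R.T+t; u=X@K.T; u=u[:,:2]/u[:,2:]
          ~~~^^^
  File "h.py", line 4, in cam
    i=viewer.camera_info(n); return np.array(i["camera_matrix"]),np.array(i["R"]),np.array(i["t"])
ValueError: time passes only in moves, steps and waits
```

```bash
sed -i 's/^def cam/import functools\n@functools.lru_cache(None)\ndef cam/' h.py
cat > run1.py <<'E'
from fit import *
I={n:np.load(n+"0.npy") for n in("top","side")}; G={n:grad(I[n]) for n in I}
nest=np.vstack([rect(0,0,64,68,36),rect(0,0,32.6,46.6,36)])
mod=rect(0,0,30,44,18)
handle=rect(0,0,12,76,90)
plate=np.vstack([seg((-95,-58,14),(-95,72,14)),seg((-95,-58,14),(75,-58,14))])
for nm,P,p0 in(("nest",nest,(550.5,263,.26)),("mouth",nest[160:],(550.5,263,.26)),("block",nest[:160],(550.5,263,.26)),("handle",handle,(614,280,.26)),("plate",plate,(584,272,.26)),("module",mod,(389,198,.1))):
    for ns in(("top",),("side",),("top","side")):
        print(nm,ns,*fit([G[n] for n in ns],P,p0,ns,(8,8,.15 if nm!="module" else .3)))
E
python3 run1.py
```

```text
nest ('top',) [5.53476e+02 2.61331e+02 3.04000e-01] 142.3
nest ('side',) [5.52161e+02 2.61518e+02 2.23000e-01] 147.4
nest ('top', 'side') [5.52951e+02 2.61639e+02 2.84000e-01] 284.8
mouth ('top',) [5.56057e+02 2.52155e+02 2.34000e-01] 126.7
mouth ('side',) [5.53612e+02 2.52749e+02 2.35000e-01] 154.9
mouth ('top', 'side') [5.55072e+02 2.52259e+02 2.05000e-01] 276.7
block ('top',) [5.48962e+02 2.60128e+02 2.97000e-01] 176.3
block ('side',) [5.52717e+02 2.62239e+02 1.71000e-01] 156.5
block ('top', 'side') [5.53023e+02 2.61730e+02 2.82000e-01] 323.6
handle ('top',) [6.11480e+02 2.81797e+02 3.10000e-01] 181.5
handle ('side',) [6.19193e+02 2.79122e+02 4.51000e-01] 182.3
handle ('top', 'side') [6.13417e+02 2.78092e+02 3.25000e-01] 342.6
plate ('top',) [5.83973e+02 2.70978e+02 2.99000e-01] 196.3
plate ('side',) [5.85885e+02 2.66327e+02 3.06000e-01] 181.2
plate ('top', 'side') [5.84607e+02 2.69854e+02 2.97000e-01] 360.5
module ('top',) [3.85772e+02 1.98704e+02 1.31000e-01] 185.1
module ('side',) [3.90840e+02 1.92556e+02 1.57000e-01] 177.0
module ('top', 'side') [3.90449e+02 1.97892e+02 1.76000e-01] 350.7
```

```bash
cat >> h.py <<'E'
from scipy.spatial.transform import Rotation as Rn
def down(yaw):
    c,s=np.cos(yaw),np.sin(yaw); return Rn.from_matrix(np.array([[-s,c,0],[c,s,0],[0,0,-1.]]).T.reshape(3,3).T if 0 else np.column_stack([(-s,c,0),(c,s,0),(0,0,-1)])).as_rotvec()
def st(m=""):
    o=robot.observe(); print(m,"t",round(o["t"],1),"tcp",o["tcp_pos"].round(1),"F",o["contact_force"].round(1),"w",round(o["grip_width"]*92,1),"gf",round(o["grip_force"],1),"q7",o["joints"][6].round(2)); return o
E
python3 - <<'E'
from h import *
for y in(.15,.15+np.pi,.28,.28+np.pi): print(y,[None if q is None else q.round(2) for q in(kin.ik([389,198,120],down(y)),kin.ik([551,262,120],down(y)),kin.ik([551,262,66],down(y)))])
y=.15+np.pi
q=kin.ik([389,198,120],down(y)); q2=kin.ik([389,198,120],down(.15))
use=.15 if q is None or (q2 is not None and abs(q2[6])<abs(q[6])) else y
grip(.65,20); robot.movep([389,198,110],down(use)); st(use)
robot.servo_line([389,198,10],feed=120); st()
grip(0,25); st("grip")
robot.servo_line([389,198,110],feed=150); st("lift")
for n in("top","side"):
    im=viewer.read_camera(n); np.save(n+"1.npy",im)
    for d in viewer.pinpoint("short_module",n)[:3]: print(n,d["confidence"],toworld(d["at"],n).round(1))
E
```

```text
0.15 [array([-0.89,  0.25,  0.39,  2.21, -0.15,  0.7 , -0.25]), array([-0.79,  0.53,  0.38,  1.8 , -0.25,  0.86, -0.14]), array([-0.77,  0.6 ,  0.36,  1.83, -0.29,  0.77, -0.1 ])]
3.291592653589793 [array([-0.38,  0.26, -0.18,  2.18,  0.07,  0.71,  2.67]), array([-0.3 ,  0.53, -0.26,  1.77,  0.17,  0.87,  2.65]), array([-0.29,  0.61, -0.28,  1.79,  0.23,  0.78,  2.61])]
0.28 [array([-0.87,  0.25,  0.37,  2.21, -0.14,  0.7 , -0.13]), array([-0.77,  0.52,  0.36,  1.8 , -0.23,  0.86, -0.02]), array([-0.75,  0.6 ,  0.34,  1.82, -0.27,  0.76,  0.01])]
3.4215926535897934 [array([-0.36,  0.26, -0.21,  2.18,  0.08,  0.71,  2.79]), array([-0.28,  0.53, -0.29,  1.77,  0.19,  0.87,  2.77]), array([-0.27,  0.61, -0.31,  1.79,  0.25,  0.78,  2.72])]
0.15 t 3.6 tcp [389.3 199.3 110.2] F [0.2 0.4 0.9] w 59.8 gf 0.0 q7 -0.24
 t 4.6 tcp [389.4 198.2  10.4] F [-0.2 -0.1  0.2] w 59.5 gf 0.0 q7 -0.11
grip t 5.1 tcp [389.4 198.2  10.3] F [-0.4  0.1  4.8] w 29.8 gf 25.0 q7 -0.11
lift t 6.0 tcp [388.3 197.7 109.4] F [ 0.6  1.  -0.7] w 29.6 gf 25.0 q7 -0.23
top 0.63 [354.1 310.2  -4.4]
top 0.58 [245.9 269.7  -2.6]
top 0.5 [449.1 413.4  -2.1]
side 0.65 [244.7 271.7  -0.7]
side 0.56 [ 4.442e+02  4.148e+02 -1.000e-01]
```

```bash
cat > run2.py <<'E'
from fit import *
I={n:np.load(n+"0.npy") for n in("top","side")}; G={n:grad(I[n],.7) for n in I}
def J(xn):
    return np.vstack([seg((-95,-58,14),(-95,72,14)),seg((-95,-58,14),(50,-58,14)),seg((-95,72,14),(-95,72,0),10),
     rect(xn,0,64,68,36),rect(xn,0,32.6,46.6,36),rect(xn+65,0,12,76,90), seg((xn+49,-45,57),(xn+49,45,57)),seg((58,-50,60),(58,50,60))])
for ns in(("top",),("side",),("top","side")):
  for xn in np.arange(-38,-29.9,1): print(ns,xn,*(lambda r:(r[0],r[1],(r[0][:2]+xn*np.array([np.cos(r[0][2]),np.sin(r[0][2])])).round(1)))(fit([G[n] for n in ns],J(xn),(584.5,271,.28),ns,(6,6,.06))))
E
python3 run2.py
```

```text
('top',) -38.0 [5.89276e+02 2.72635e+02 3.03000e-01] 162.2 [553.  261.3]
('top',) -37.0 [5.88601e+02 2.72375e+02 3.04000e-01] 162.8 [553.3 261.3]
('top',) -36.0 [5.87929e+02 2.72190e+02 3.06000e-01] 162.1 [553.6 261.3]
('top',) -35.0 [5.87244e+02 2.71982e+02 3.06000e-01] 159.8 [553.9 261.4]
('top',) -34.0 [5.86378e+02 2.71689e+02 3.04000e-01] 156.5 [553.9 261.5]
('top',) -33.0 [5.83811e+02 2.70452e+02 2.93000e-01] 156.8 [552.2 260.9]
('top',) -32.0 [5.83305e+02 2.70372e+02 2.96000e-01] 159.4 [552.7 261. ]
('top',) -31.0 [5.82732e+02 2.70472e+02 2.98000e-01] 160.8 [553.1 261.4]
('top',) -30.0 [5.82167e+02 2.70242e+02 2.98000e-01] 160.4 [553.5 261.4]
('side',) -38.0 [5.89448e+02 2.69356e+02 2.19000e-01] 158.1 [552.4 261.1]
('side',) -37.0 [5.88667e+02 2.66747e+02 3.37000e-01] 157.0 [553.7 254.5]
('side',) -36.0 [5.87193e+02 2.64043e+02 2.91000e-01] 157.8 [552.7 253.7]
('side',) -35.0 [5.84975e+02 2.69121e+02 2.56000e-01] 159.7 [551.1 260.3]
('side',) -34.0 [5.84485e+02 2.68994e+02 2.50000e-01] 161.2 [551.5 260.6]
('side',) -33.0 [5.83886e+02 2.68870e+02 2.53000e-01] 162.0 [551.9 260.6]
[... 242 characters left out ...]
.0 [5.89463e+02 2.71852e+02 2.87000e-01] 317.4 [553.  261.1]
('top', 'side') -37.0 [5.88610e+02 2.71783e+02 2.95000e-01] 316.1 [553.2 261. ]
('top', 'side') -36.0 [5.87699e+02 2.71700e+02 3.02000e-01] 314.7 [553.3 261. ]
('top', 'side') -35.0 [5.86795e+02 2.71332e+02 2.98000e-01] 312.6 [553.3 261.1]
('top', 'side') -34.0 [5.84426e+02 2.70074e+02 2.75000e-01] 313.8 [551.7 260.8]
('top', 'side') -33.0 [5.83863e+02 2.69995e+02 2.79000e-01] 317.1 [552.1 260.9]
('top', 'side') -32.0 [5.83408e+02 2.69899e+02 2.82000e-01] 319.4 [552.7 261. ]
('top', 'side') -31.0 [5.82798e+02 2.69822e+02 2.86000e-01] 319.8 [553.1 261.1]
('top', 'side') -30.0 [5.82183e+02 2.69645e+02 2.84000e-01] 317.8 [553.4 261.2]
```

Run:
```python
from h import *
y=.285
robot.servo_line([552.3,261.3,110],feed=200,rotation=down(y)); st()
robot.servo_line([552.3,261.3,56],feed=100); robot.hold(.2); st()
ims=[]
for n in("top","side"):
    im=viewer.read_camera(n); np.save(n+"2.npy",im)
    for k in("short_module","nest_mouth"):
        for d in viewer.pinpoint(k,n)[:2]: print(n,k,d["confidence"],toworld(d["at"],n).round(1))
    a,b=(int(v) for v in proj([552,262,40],n)); ims.append(cv2.resize(im[b-50:b+50,a-33:a+33],(396,600),interpolation=cv2.INTER_CUBIC))
save(np.hstack(ims),"pics/c.png")
```

```text
t 7.2 tcp [551.3 260.8 109.5] F [ 0.3 -0.1 -0.5] w 29.5 gf 25.0 q7 -0.02
 t 8.1 tcp [552.8 261.5  56.8] F [ 0.4 -0.2 -0.7] w 29.3 gf 25.0 q7 0.01
top short_module 0.8 [447.1 414.6  -2.7]
top short_module 0.62 [246.8 270.8   1.3]
side short_module 0.59 [550.  262.1  41.9]
side short_module 0.55 [444.3 414.3  -0.5]
side nest_mouth 0.64 [549.2 260.3  34. ]
```

View pics/c.png

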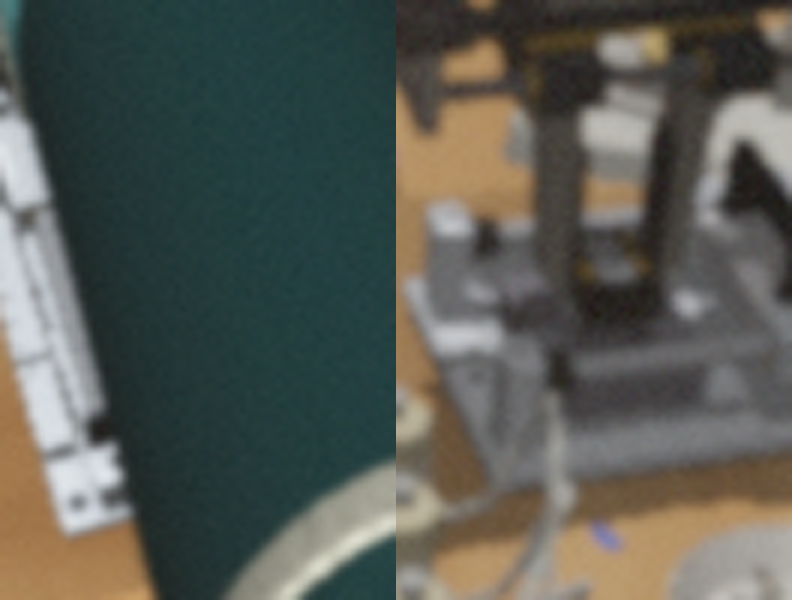

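Run:
```python
from h import *
o=st(); f0=o["contact_force"]
p=np.array([552.3,261.3,50.]); robot.servo_line(p,feed=60)
while p[2]>37:
    p[2]-=1; robot.servo_line(p,feed=40); o=robot.observe(); F=o["contact_force"]-f0
    print(round(o["t"],2),p[2],o["tcp_pos"].round(1),F.round(1))
    if np.linalg.norm(F)>6: break
```

```text
t 8.4 tcp [552.3 261.4  56.2] F [-0.  -0.5 -0.5] w 29.7 gf 25.0 q7 0.01
8.87 49.0 [552.3 261.3  48.9] [-0.1  0.6  0.6]
9.12 48.0 [552.3 261.3  48. ] [-0.2  0.9  0.7]
9.37 47.0 [552.3 261.3  46.9] [-0.1  0.2 -0.2]
9.62 46.0 [552.3 261.3  45.9] [ 0.2  0.4 -0.9]
9.87 45.0 [552.2 261.3  44.9] [-0.3  1.   0.1]
10.12 44.0 [552.2 261.3  43.9] [ 0.   1.1 -0.5]
10.37 43.0 [552.2 261.3  42.9] [ 0.3  0.6 -0.7]
10.62 42.0 [552.3 261.3  41.9] [ 0.6  0.3 -1. ]
10.87 41.0 [552.3 261.3  40.9] [0.2 0.1 0.4]
11.12 40.0 [552.2 261.3  39.9] [-0.2  0.3 -0.7]
11.37 39.0 [552.2 261.3  38.9] [ 0.5  0.5 -0.2]
11.62 38.0 [552.3 261.2  37.9] [ 0.3 -0.2 -0.5]
11.87 37.0 [552.5 261.1  37. ] [ 0.7 -0.3 -0.1]
```

Run:
```python
from h import *
grip(.55); robot.servo_line([552.3,261.3,60],feed=120); st("up")
grip(0,20); o=st("shut"); f0=o["contact_force"]
p=np.array([552.3,261.3,47.]); robot.servo_line(p,feed=80)
while p[2]>34.5:
    p[2]-=1 if p[2]>37 else .5; robot.servo_line(p,feed=40); o=robot.observe(); F=o["contact_force"]-f0
    print(round(o["t"],2),p[2],o["tcp_pos"].round(1),F.round(1))
    if F[2]>14 : break
```

```text
up t 12.7 tcp [552.8 261.6  60.6] F [0.7 0.3 0.5] w 50.7 gf 0.0 q7 0.01
shut t 13.5 tcp [552.3 261.3  60. ] F [ 0.2 -0.1 -0.5] w 0.8 gf 0.0 q7 0.01
14.09 46.0 [552.4 261.3  46.1] [ 0.  -0.2  0.7]
14.34 45.0 [552.3 261.3  45. ] [ 1.   0.4 -0.2]
14.59 44.0 [552.3 261.3  44. ] [-0.1  0.7 -0.2]
14.84 43.0 [552.2 261.3  42.9] [0.4 0.1 0.1]
15.09 42.0 [552.5 261.4  42.1] [ 1.  -0.1  1.6]
15.34 41.0 [552.4 261.5  41.1] [-0.3  1.5  1. ]
15.59 40.0 [552.5 261.6  40.1] [0.4 1.5 1.7]
15.84 39.0 [552.4 261.5  39.1] [-0.   2.1  3.1]
16.09 38.0 [552.2 261.3  37.9] [-0.1  1.3  1.9]
16.34 37.0 [552.1 261.1  36.8] [-0.6  1.3  1.8]
16.59 36.5 [552.2 261.1  36.5] [-0.1  0.2  4. ]
16.84 36.0 [552.2 261.1  36.5] [-1.8  0.2  6.6]
17.09 35.5 [552.2 261.1  36.4] [-2.2 -0.4 11.3]
17.34 35.0 [552.2 261.1  36.4] [-4.7 -1.1 13.3]
17.59 34.5 [552.2 261.1  36.4] [-5.8 -2.1 18. ]
```

Run:
```python
from h import *
u=np.array([-np.sin(.285),np.cos(.285),0]); c=np.array([552.3,261.3,0])
robot.servo_line(c+[0,0,41],feed=80); f0=st()["contact_force"]
for d in(13,-13):
    p=c+d*u; p[2]=41; robot.servo_line(p,feed=80); p[2]=37.5; robot.servo_line(p,feed=40)
    while p[2]>35:
        p[2]-=.5; robot.servo_line(p,feed=40); o=robot.observe(); F=o["contact_force"]-f0
        print(d,round(o["t"],2),p[2],o["tcp_pos"].round(1),F.round(1))
        if F[2]>9: break
    p[2]=41; robot.servo_line(p,feed=80)
p=c+[0,0,150]; robot.servo_line(p,feed=250)
robot.servo_line([480,120,200],feed=300); st()
ims=[]
for n in("top","side"):
    im=viewer.read_camera(n); np.save(n+"3.npy",im)
    for k in("short_module","nest_mouth","slide_handle","pointer","mark"):
        for d in viewer.pinpoint(k,n)[:2]: print(n,k,round(d["confidence"],2),toworld(d["at"],n).round(1))
    a,b=(int(v) for v in proj([565,270,40],n)); ims.append(cv2.resize(im[b-40:b+40,a-50:a+50],(400,320),interpolation=cv2.INTER_CUBIC))
save(np.hstack(ims),"pics/d.png")
```

```text
t 17.8 tcp [552.4 261.   41. ] F [-0.7 -0.3  0. ] w 0.4 gf 0.0 q7 0.02
13 18.65 37.0 [548.7 273.6  37. ] [ 0.6  0.2 -0.4]
13 18.9 36.5 [548.7 273.8  36.5] [ 1.6 -0.3  0.4]
13 19.15 36.0 [548.7 273.8  36.5] [-1.  -0.6  5.4]
13 19.4 35.5 [548.7 273.8  36.5] [-3.  -1.7  9. ]
-13 20.62 37.0 [555.9 249.   37. ] [0.8 0.2 0.2]
-13 20.88 36.5 [556.  248.8  36.5] [ 0.4  0.4 -0.3]
-13 21.12 36.0 [556.  248.8  36.5] [-1.1 -0.3  4.8]
-13 21.38 35.5 [556.  248.9  36.5] [-2.3 -0.1  8.2]
-13 21.62 35.0 [556.  248.8  36.4] [-3.2 -1.2 13.1]
 t 23.2 tcp [480.1 121.2 199.3] F [ 0.2  0.8 -0.2] w 0.3 gf 0.0 q7 0.09
top short_module 0.84 [449.  414.5  -4.2]
top short_module 0.69 [549.  260.   18.8]
top nest_mouth 0.97 [551.5 264.2  36.3]
top nest_mouth 0.58 [592.1 345.4  37.3]
top slide_handle 0.58 [614.8 282.6  80.6]
top slide_handle 0.34 [357.1 306.7  -5.9]
top pointer 0.73 [593.8 347.8  39. ]
top mark 0.71 [532.3 321.6  36.3]
side short_module 0.67 [555.  261.7  16.4]
side short_module 0.61 [4.460e+02 4.174e+02 1.000e-01]
side nest_mouth 0.7 [547.1 261.5  30.6]
side slide_handle 0.8 [615.9 280.6  85.9]
side pointer 0.66 [596.6 347.4  34.7]
side pointer 0.22 [547.6 261.1  34.6]
side mark 0.68 [357.4 306.7   2.2]
side mark 0.6 [533.3 322.6  34.1]
```

View pics/d.png

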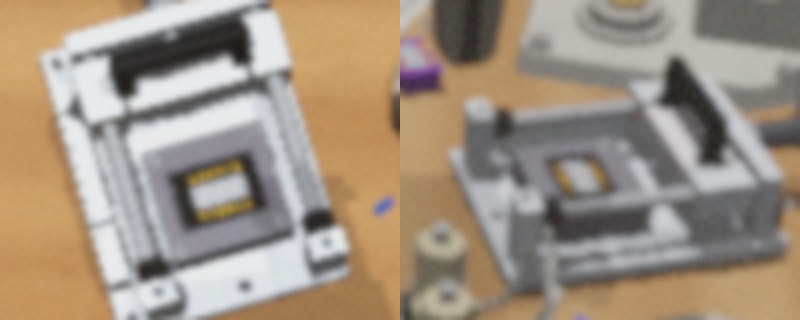

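The module is seated flush: the fingertip stopped at z ≈ 36.5 at the centre and at both ends. In the left half, the module fills the recess near (220,195), and the slide is home with its handle near (180,55). Next I grip the handle.

Run:
```python
from h import *
y=.285; v=np.array([np.cos(y),np.sin(y),0]); h=np.array([552.3,261.3,0])+65*v
grip(.4); robot.servo_line(h+[0,0,150],feed=250,rotation=down(y)); robot.servo_line(h+[0,0,67],feed=120); o=st("at"); f0=o["contact_force"]
grip(0,40); o=st("gripped"); print((o["contact_force"]-f0).round(1), o["wrist_torque"].round(2))
for d in(20,40,60):
    robot.servo_line(h-d*v+[0,0,67],feed=60); o=st(d); print(((o["contact_force"]-f0)@v).round(1),((o["contact_force"]-f0)@[-v[1],v[0],0]).round(1))
robot.hold(.3); o=st(); print("x",(o["tcp_pos"]-h)@v)
ims=[]
for n in("top","side"):
    im=viewer.read_camera(n); np.save(n+"4.npy",im)
    for k in("pointer","mark","slide_handle","contact_slide"):
        for d in viewer.pinpoint(k,n)[:2]: print(n,k,round(d["confidence"],2),toworld(d["at"],n).round(1))
    a,b=(int(q) for q in proj([545,310,40],n)); ims.append(cv2.resize(im[b-30:b+30,a-25:a+25],(400,480),interpolation=cv2.INTER_CUBIC))
save(np.hstack(ims),"pics/e.png")
```

```text
at t 26.3 tcp [615.3 279.7  67.8] F [0.6 0.5 0.5] w 37.1 gf 0.0 q7 0.02
gripped t 26.8 tcp [615.6 279.9  67.6] F [2.9 0.6 1.9] w 11.5 gf 40.0 q7 0.02
[2.2 0.1 1.4] [ 0.01 -0.46  0.29]
20 t 27.3 tcp [596.7 274.1  67.6] F [ 3.7 -0.4  0.5] w 11.6 gf 40.0 q7 0.02
2.7 -1.7
40 t 27.8 tcp [578.4 268.3  67.6] F [ 6.8  0.6 -2.3] w 11.8 gf 40.0 q7 0.02
6.0 -1.7
60 t 28.3 tcp [560.1 262.6  67.6] F [ 8.6  0.5 -3.2] w 11.9 gf 40.0 q7 0.01
7.7 -2.3
 t 28.6 tcp [560.3 262.7  67.6] F [ 9.4  1.1 -3.1] w 11.5 gf 40.0 q7 0.01
x -56.92189683309628
top pointer 0.43 [540.2 328.   38.3]
top mark 0.95 [529.6 323.2  37.7]
side pointer 0.61 [540.2 331.6  35.6]
side mark 0.65 [535.8 323.5  33.3]
side slide_handle 0.7 [563.4 262.5  83.7]
side contact_slide 0.87 [558.  260.8  38. ]
side contact_slide 0.74 [562.1 260.7  84.5]
```

View pics/e.png

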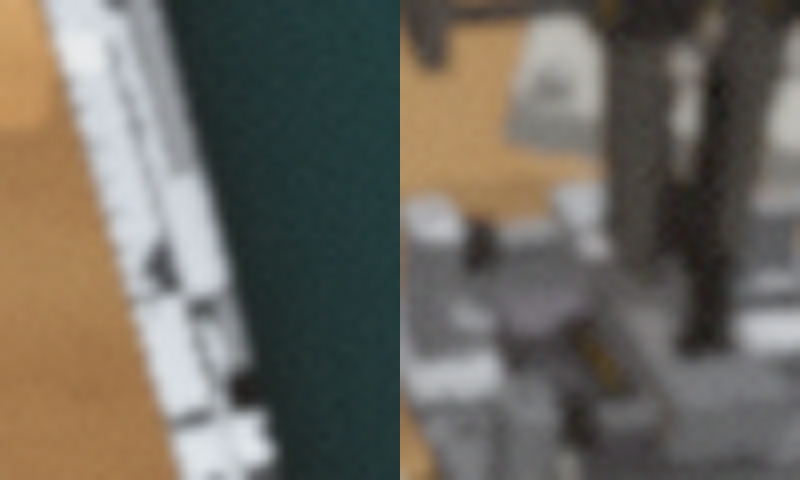

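The pointer is the dark triangle at about (160,270) in the left crop, and the mark is the line just ahead of it at about (155,298). The gap is about 3.5 px, or 7–8 mm, which agrees with a travel of 57.8 of the 65 mm. I pull the rest and compensate for the arm's lag.

Run:
```python
from h import *
y=.285; v=np.array([np.cos(y),np.sin(y),0]); h=np.array([552.3,261.3,0])+65*v
cmd=-66.5
for i in range(4):
    robot.servo_line(h+cmd*v+[0,0,67],feed=40); robot.hold(.3); o=robot.observe(); x=(o["tcp_pos"]-h)@v
    print(round(o["t"],1),round(cmd,2),x.round(2),o["contact_force"].round(1))
    if abs(x+64.3)<.25: break
    cmd+=-64.3-x
open("cmd","w").write(str(cmd))
N=6; im=sum(viewer.read_camera("top").astype(float) for _ in range(N))/N; np.save("top5.npy",im)
for n in("top","side"):
    if n=="side": viewer.read_camera(n)
    for k in("pointer","mark"):
        for d in viewer.pinpoint(k,n)[:1]: print(n,k,round(d["confidence"],2),toworld(d["at"],n).round(1))
a,b=(int(q) for q in proj([535,325,36],"top"))
A=np.load("top0.npy").astype(float)
save(np.hstack([cv2.resize(q[b-20:b+20,a-20:a+20],(400,400),interpolation=cv2.INTER_CUBIC).clip(0,255) for q in(A,im)]),"pics/f.png"); print(a,b)
```

```text
29.7 -66.5 -63.14 [10.1  1.4 -3.5]
30.2 -67.66 -64.13 [10.5  1.1 -4.2]
top pointer 0.52 [533.7 325.5  37.1]
top mark 0.66 [529.9 323.1  39. ]
side pointer 0.91 [534.7 327.6  35.4]
side mark 0.78 [532.  324.2  33. ]
234 163[ WARN:0@18.324] global loadsave.cpp:1063 imwrite_ Unsupported depth image for selected encoder is fallbacked to CV_8U.
```

View pics/f.png

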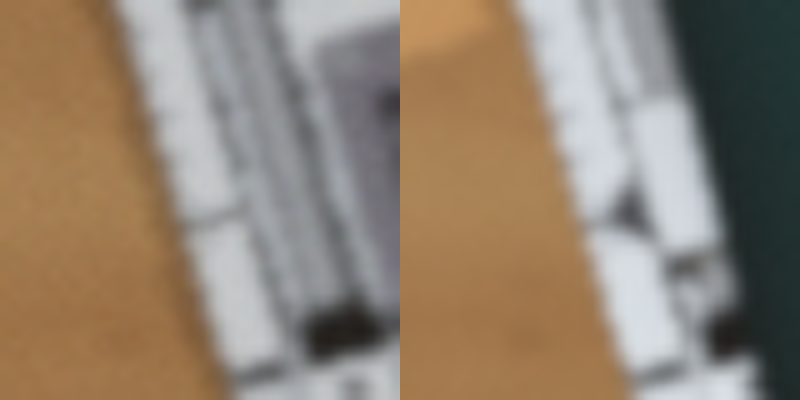

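```bash
cat > rect.py <<'E'
from fit import *
def patch(im,z=37,yaw=.285):
    # jig coords relative to nest centre
    xs=np.arange(-20,20,.1); ys=np.arange(48,76,.1)
    X,Y=np.meshgrid(xs,ys,indexing='ij'); P=place(np.c_[X.ravel(),Y.ravel(),0*X.ravel()+z],(552.3,261.3,yaw))
    K,R,t=cam("top"); u=(P@R.T+t)@K.T; u=u[:,:2]/u[:,2:]
    m=[map_coordinates(im[:,:,c].astype(float),[u[:,1],u[:,0]],order=3).reshape(X.shape) for c in range(3)]
    return xs,ys,np.stack(m,2)
E
python3 - <<'E'
from rect import *
A=np.mean([np.load(f"top{i}.npy") for i in(0,1,3)],0); B=np.load("top5.npy")
xs,ys,a=patch(A); _,_,b=patch(B)
for lo in(58,60,62,64,66,68):
    s=(ys>=lo)&(ys<lo+2); ga=a[:,s].mean((1,2)); gb=b[:,s].mean((1,2))
    def cen(g):
        w=np.abs(xs)<9; d=np.clip(np.percentile(g[w],60)-g[w],0,None); i=np.argmax(d); k=np.abs(xs[w]-xs[w][i])<4; return (d[k]@xs[w][k]/d[k].sum()).round(2),d.max().round(0)
    print(lo,"before",cen(ga),"after",cen(gb))
v=np.hstack([cv2.flip(cv2.resize(q,(392,560)),-1) for q in(a,b)]).clip(0,255).astype(np.uint8); save(v,"pics/g.png")
E
```

```text
58 before (np.float64(-1.6), np.float64(18.0)) after (np.float64(-3.25), np.float64(22.0))
60 before (np.float64(-1.69), np.float64(37.0)) after (np.float64(-1.59), np.float64(57.0))
62 before (np.float64(-1.73), np.float64(43.0)) after (np.float64(-1.53), np.float64(79.0))
64 before (np.float64(-1.93), np.float64(40.0)) after (np.float64(-1.61), np.float64(73.0))
66 before (np.float64(-2.07), np.float64(38.0)) after (np.float64(-1.75), np.float64(54.0))
68 before (np.float64(-1.96), np.float64(35.0)) after (np.float64(-1.62), np.float64(42.0))
```

View pics/g.png

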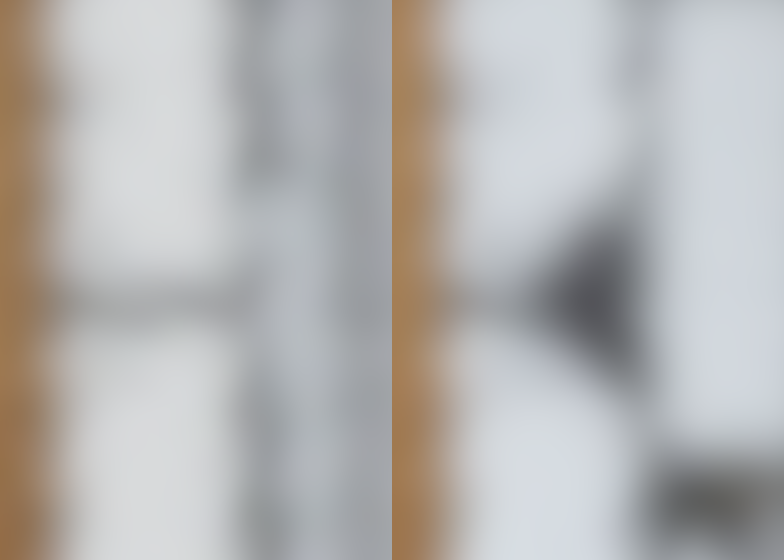

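The rectified top view shows the mark line at row ~300 on the left. On the right the pointer triangle is centred on that same line, tip at (540,300), within about 0.3 mm. I check that it holds and hand in.

Run:
```python
from h import *
y=.285; v=np.array([np.cos(y),np.sin(y),0]); h=np.array([552.3,261.3,0])+65*v
robot.servo_line(h+(float(open("cmd").read())-.2)*v+[0,0,67],feed=20); robot.hold(.5)
o=st(); print((o["tcp_pos"]-h)@v); print(robot.job_done())
```

```text
t 31.5 tcp [553.4 260.5  67.6] F [10.4  1.3 -5. ] w 11.7 gf 40.0 q7 0.01
-64.19936235004869
the job is handed in; nothing more can be done
None
```

The short module is seated flush in the nest. The slide is held with its pointer within about 0.3 mm of the long line, the handle still gripped at 40 N, and the job was handed in at about 31.5 s; no verdict came back.

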